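# Load the ring feeder

### The arm

A 6-joint arm with a two-finger parallel gripper is mounted at the origin on the work surface. World frame = base frame: x ahead of the robot, y to its left, z up, the work surface at z = 0. Lengths are in m, angles in rad, forces in N, time in s.
With the tool pointing down it reaches from about 0.25 to 0.8 m from the base axis. Payload 3.9 kg.
Tool frame: the origin (TCP) lies between the finger pads; the fingertips stand bot.tips_ahead ahead of it and the grasp point (between the pads) lies 5 mm behind it (bot.tips_ahead is the distance from the TCP to the fingertips, in m); z points along the fingers, y is the line along which they close (so a half turn about z gives the same grasp; the last joint's range is limited). The gripper opens to 85 mm and grips with 20 to 120 N. Pads are 22 mm wide; open, the fingers measure 114 mm over their backs; the gripper's body (76 mm by 85 mm) begins 54 mm behind the grasp point. The pads swing forward as they close: fully open they stand 13 mm farther back than shut.
Start: joints at [1.107, 0.26, -0.138, 1.173, 0, 1.571], TCP at [0.235, 0.47, 0.245] pointing down, gripper open.
Joint ranges: [-2.78, 2.78], [-0.83, 1.72], [-1.28, 1.37], [-1.9, 2.12], [-1.57, 1.48], [-3.14, 3.14]. Speed limits (rad/s): [2.57, 2.57, 3.14, 3.14, 3.14, 3.14].

### API

Orientations are given as a unit quaternion [w, x, y, z].
In Python, from bench import monitor, optics, bot gives the robot as it stands.
- The arm moves only by the tool send_rows, never from a script. Its argument "rows" is one flat list of numbers, 7 for each row, row after row: the shift along the tool's x, y, z in mm, then the turn, a rotation vector about the tool's x, y, z in rad, then the opening, from 0 (shut) to 1 (fully open). A call has 1 to 20 rows; each row shifts and turns the commanded pose from where the row before left it, along the tool's axes as they then stand; what a row does not reach is not made up. A row lasts 1/10 s, in which the tool goes at most 50 mm and 8.59 degrees, less where a joint would pass 70% of its speed; a pose out of reach is approached as far as the arm can. A call is refused whole if a number of a shift passes 50 or a number of a turn 0.15, either way. A call with a gripper value outside its range is refused whole. The fingers move at their own pace and stop on an object; the grip force is fixed at half the most. Time passes only in rows, so rows that do not move let the fingers close. It gives the time, the measured TCP pose, the force, the opening and the grip force at its end, in the units of the state.
- monitor.state(): the state, without advancing time (a new reading comes with each control period).
- optics.get_image(name): name is "side" or "top" or "wrist"; returns a dict with "color" (384x512x3 uint8, blue, green, red), "mtx" (3x3 intrinsics, pixels), "k1" (the pictures are not rectified: a ray, as slopes to the right and down, at radius r is drawn at 1 + k1 r^2 times it, then the intrinsics apply), "rvec" (rotation vector, rad) and "tvec" (3), from world to camera coordinates, as OpenCV has them. Camera axes: x right, y down, z forward; pixel columns grow to the right and rows downward; lengths in m; the calibration is good to about 2 mm. A picture is of the moment at which its call begins. There is no depth.
- bot.job_done(): hands the job in; it is judged then, once.
The state is a dict: "time": time; "joints": joint angles; "dq": joint speeds; "effort": joint torques, N m; "tool_pos": TCP position; "tool_rot": TCP orientation; "ft_force": force on the tool from outside, world axes, zero at the start; "torque": the same for the moment, N m; "opening": finger opening in m; "grasp_force": force on a finger pad.
Only numpy, scipy, OpenCV 4.12 (cv2) and the standard library are available. Lean on these libraries where they do the work, as an engineer would, in place of code of your own. Each camera call takes 0.05 s, during which the arm holds its last target. There are 200 camera calls.

### The job

Pull the feeder's stiff shutter open until its black handle stands at the red line on the rails. Then drop the dark wooden ring and, after it, the pale wooden ring from the sloped stand flat into the clear tube, so that they lie level on the blue ring already in it and all three form one column. Leave the other things on the bench where they are.

Things in the scene. Friction and masses are not known exactly. Their poses are not given: they have to be found in the camera images.
- feeder: Ring feeder fixed to the bench: green base, clear upright tube, round aluminium collar (120 mm diameter) on top, green machine box (75 mm high) behind it, 75 to 175 mm along +x. Origin on the bench under the tube's axis; y is the way the shutter opens, z up. Two steel rails (tops 101 mm up, 44 mm either side of the axis) run along +y to 210 mm from the axis and carry the shutter.
- mouth (a point): Centre of the tube's mouth, level with the flat top of the collar, 112 mm above the bench. z up, y as the feeder's. The hole is flared: 78 mm wide at the top, narrowing over 5 mm to the straight, polished bore of 68 mm. The shutter plate runs closely under the collar and stops anything from going in until it has been drawn out by more than about 72 mm.
- tube_floor (a point): Centre of the tube's inner floor, 20 mm above the bench, 92 mm below the mouth. z up.
- shutter (a joint): Travel of the shutter in m, 0 shut, growing as it is pulled along the feeder's +y; 0.11 is the stop. Its handle stands at the red line at 0.085. It starts anywhere from 0 to 0.03, resists with about 7 N of sliding friction and stays where it is left.
- shutter_grip (a point): Point in the middle of the shutter's black handle, a flat upright slab 14 mm thick along the feeder's y, 60 mm wide along its x, its top 20 mm above this point and its foot 40 mm below; the point is 140 mm above the bench. Free on both faces from 112 mm above the bench up. Axes as the feeder's.
- red_line (a point): Where shutter_grip stands when the handle is at the red line (the line is painted across both rails below this point, 170 mm from the tube's axis). 140 mm above the bench.
- stand: Fixed stand, 250 mm wide; its grey panel slopes 32 degrees, rising along its own +x, so it faces -x; outward normal (-0.530, 0, 0.848). Origin on the bench below the panel's middle (upper face 62 mm up there). The two rings lie flat on it, 65 mm either side of the middle along y, each resting on two brass pins (8 mm thick, 12 mm high) at its lower edge; left and right sides free.
- dark_ring_mid (a point): Centre (half-way up) of the dark brown wooden ring: 64 mm outer and 40 mm inner diameter, 24 mm thick, about 45 g. z is its axis; at the start it points along the panel's outward normal. It lies in either place of the stand.
- pale_ring_mid (a point): Centre (half-way up) of the pale wooden ring, same size and mass, in the stand's other place. z is its axis.
- blue_ring_mid (a point): Centre (half-way up) of the blue ring of the same size that lies on the floor of the tube from the start. z is its axis.
- thread_spool: Red thread spool standing on the bench, 62 mm wide, 72 mm high; bystander. Origin in the middle of its underside.
- mallet: Maker's mallet standing on its white head, 66 mm wide, 165 mm high; bystander. Origin in the middle of its underside.
- glue_jar: White jar with a yellow cap, 64 mm wide, 90 mm high; bystander. Origin in the middle of its underside.
- hammer: Hammer lying on the bench; bystander. Origin under its middle, x along its handle towards the head.
- brush: Brush lying on the bench; bystander. Origin under its middle, x along it towards the bristles.
- punch_box: Open wooden box 100 x 150 x 45 mm; bystander. Origin in the middle of its underside.
- mug: White mug, 80 mm wide, 90 mm high; bystander. Origin in the middle of its underside.
Things that resemble listed ones, but are neither listed nor needed, are in the scene too. What is meant by the part that bears pale_ring_mid is not orange, and is the smaller of those in its own colour.

How it is judged:
On the way, in this order (a step that is already met when the one before it is completed fails the run):
1. the shutter is pulled open to the red line (value of joint shutter between 0.076 and 0.094 m), for 0.2 s.
2. the dark ring lies flat on the blue ring in the tube (z of blue_ring_mid in the frame of tube_floor between 0.007 and 0.017 m and horizontal distance between each of blue_ring_mid, dark_ring_mid and tube_floor below 0.006 m and angle between the z axis of each of blue_ring_mid, dark_ring_mid and the z axis of tube_floor, either way round below 0.12 rad and z of dark_ring_mid in the frame of tube_floor between 0.031 and 0.041 m), for 0.2 s.
3. the pale ring lies flat on the dark ring in the tube (all of step 2 and z of pale_ring_mid in the frame of tube_floor between 0.055 and 0.065 m and horizontal distance between pale_ring_mid and tube_floor below 0.006 m and angle between the z axis of pale_ring_mid and the z axis of tube_floor, either way round below 0.12 rad), for 0.2 s.
At the end, for the whole second after the job is handed in: Shutter handle within 9 mm of the red line (joint 0.076 to 0.094). In the tube, from its floor up: blue, dark, pale ring, centres within 5 mm of 12, 36 and 60 mm above the floor and within 6 mm of the tube's axis, each within 0.12 rad of level (all of step 1 and all of step 3); the robot touches nothing.
It fails at once if a bystander (spool, mallet, jar, hammer, brush, box or mug) is moved by more than 30 mm (distance of any of thread_spool, mallet, glue_jar, hammer, brush, punch_box, mug from where it was at the start of the episode above 0.03 m).
It also fails if it takes over 72 s, if anything falls off the work surface, if the arm or the gripper's body presses on something with over 40 N, if the wrist force passes 120 N, or if a joint passes its speed limit or range.

## Working session

There is one attempt and no reset: what is moved stays moved. The work goes in short steps, Python scripts to look and compute and a tool call to move; the robot and the scene stay as the last step left them, time stands still between calls to the robot, and variables do not carry over. Pictures are saved under pics/ and viewed, at most 10 in all, crops included, and the job is handed in when it is done.

Besides the shell and the picture viewer there is one more tool, called as name(argument=value, ...) on one line, values as JSON. send_rows: Moves the arm, as the interface text tells. Its arguments: {"type":"object","properties":{"rows":{"type":"array","items":{"type":"number"}}},"required":["rows"]}

```bash
ls; mkdir -p pics; python3 - <<'E'
from bench import monitor, optics, bot
import cv2,numpy as np
print(monitor.state(), bot.tips_ahead)
for n in ["top","side"]:
    d=optics.get_image(n); cv2.imwrite(f"pics/{n}0.png",d["color"])
    print(n,{k:np.array(v).tolist() for k,v in d.items() if k!="color"})
    R=cv2.Rodrigues(np.array(d["rvec"]))[0]; print("cam",(-R.T@np.array(d["tvec"]).ravel()))
E
```

```text
pics
{'time': 0.0, 'joints': array([ 1.10700002e+00,  2.60680441e-01, -1.39403537e-01,  1.17268892e+00,
       -1.59516454e-06,  1.57083830e+00]), 'dq': array([ 8.49199322e-05, -1.02956292e-03,  2.02301150e-03,  6.78135181e-04,
       -1.40037154e-03, -2.77486032e-04]), 'effort': array([-2.39560550e-04, -4.05682755e+01,  2.53919488e+01,  1.89067324e-02,
        2.66951283e-04,  6.18467453e-06]), 'tool_pos': array([0.23455935, 0.46894327, 0.24445371]), 'tool_rot': array([-2.26336962e-04,  2.29845591e-01,  9.73226607e-01, -9.62020684e-04]), 'ft_force': array([-0.27542603,  0.19046625, -1.19495481]), 'torque': array([-0.01699605, -0.03645564,  0.04934824]), 'grasp_force': 0.0, 'opening': 0.08550801884774814} 0.014
top {'mtx': [[361.66198483171206, 0.0, 251.79101029182152], [0.0, 361.66198483171206, 199.98365051431483], [0.0, 0.0, 1.0]], 'k1': -0.0038807900590741517, 'rvec': [2.125748961674339, -2.145761611177507, 0.22406106828776187], 'tvec': [0.00020574122159475273, 0.5037218618271039, 1.1169638218097564]}
cam [0.29042554 0.02510437 1.19011206]
side {'mtx': [[458.7920368147394, 0.0, 257.78409356813853], [0.0, 458.7920368147394, 190.55969415679823], [0.0, 0.0, 1.0]], 'k1': -0.0013925463526915003, 'rvec': [0.6992270937718718, -2.591133385084881, 1.1950725793658616], 'tvec': [0.43818261965952937, 0.24624714295731662, 1.6444397916016857]}
cam [-0.14651364  1.16870895  1.2527877 ]
```

```bash
python3 - <<'E'
import cv2
a=cv2.imread("pics/top0.png");cv2.imwrite("pics/top0b.png",cv2.resize(a,(800,600),interpolation=cv2.INTER_CUBIC))
a=cv2.imread("pics/side0.png");cv2.imwrite("pics/side0b.png",cv2.resize(a,(800,600),interpolation=cv2.INTER_CUBIC))
E
```

```text
(no output)
```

View pics/top0b.png

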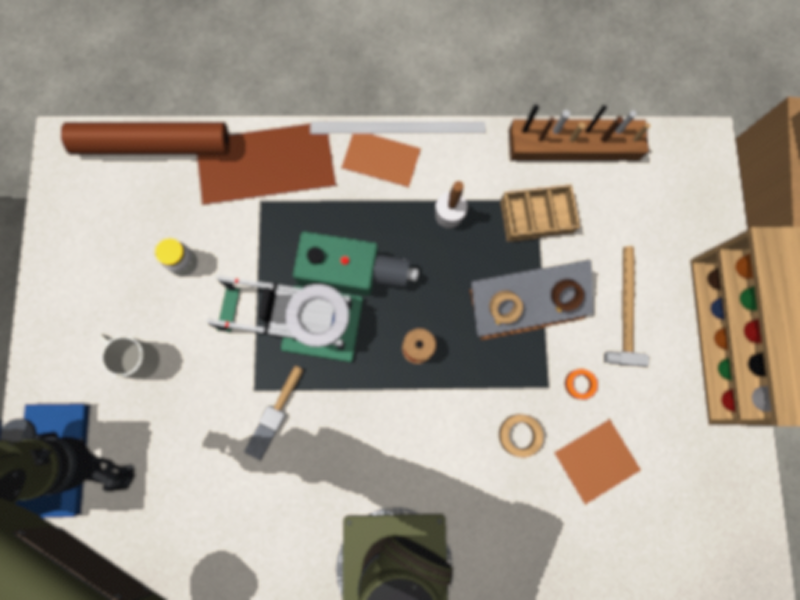

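View pics/side0b.png

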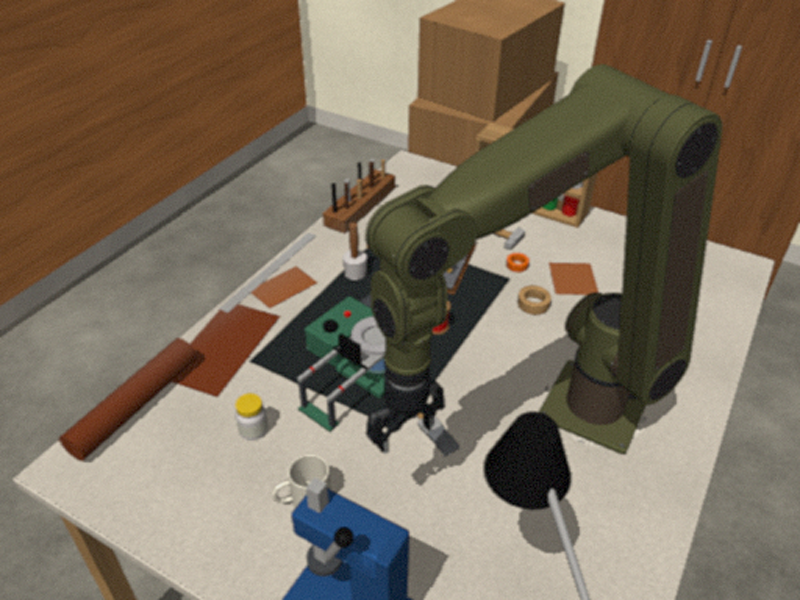

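The top view (800 px scale) shows:
- **Feeder:** collar at (318,315), black handle at (266,308), rails running left (+y) with red marks near (230,282) and (226,325).
- **Stand:** centred at about (533,300), with the pale ring at (507,308) and the dark ring at (568,294).
- **Lookalikes:** large pale ring at (522,436), orange ring at (581,384), and the spool with a wooden top at (419,345).

I choose the smaller pale ring, which is on the stand, and the dark ring on the stand. Next is the close crop.

```bash
cat > h.py <<'E'
import numpy as np, cv2
from scipy.spatial.transform import Rotation as R
def ray(d,uv):
    K=np.array(d["mtx"]);k=float(np.ravel(d["k1"])[0])
    n=cv2.undistortPoints(np.array([[uv]],float),K,np.array([k,0,0,0.])).ravel()
    Rm=cv2.Rodrigues(np.array(d["rvec"],float))[0]
    return -Rm.T@np.ravel(d["tvec"]), Rm.T@np.array([n[0],n[1],1])
def hit(d,uv,z):
    c,v=ray(d,uv); return c+v*(z-c[2])/v[2]
def proj(d,P):
    k=float(np.ravel(d["k1"])[0])
    return cv2.projectPoints(np.array(P,float).reshape(-1,1,3),np.array(d["rvec"],float),np.array(d["tvec"],float),np.array(d["mtx"]),np.array([k,0,0,0.]))[0].reshape(-1,2)
def Rq(q): return R.from_quat(np.roll(q,-1))
E
python3 - <<'E'
import pickle,cv2
from bench import optics
d=optics.get_image("top");pickle.dump(d,open("top.pkl","wb"))
c=d["color"][125:255,125:385]
c=cv2.resize(c,None,fx=3,fy=3,interpolation=cv2.INTER_CUBIC);cv2.imwrite("pics/c1.png",c)
E
```

```text
(no output)
```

View pics/c1.png

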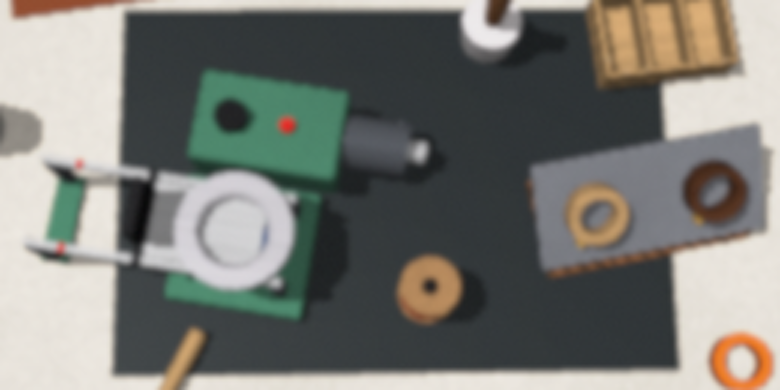

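The crop shows the collar centre at (235,230), red marks at (80,164) and (61,248), and the handle around (133,210). On the stand, the pale ring is at (599,215) and the dark ring at (716,192), both the right choice.

```bash
cat > m.py <<'E'
import pickle; from h import *
d=pickle.load(open("top.pkl","rb"))
f=lambda u,v,z:hit(d,(125+(u+.5)/3-.5,125+(v+.5)/3-.5),z)
mo=f(235,230,.112); a,b=f(80,164,.101),f(61,248,.101)
print("mouth",mo,"red",a,b,np.linalg.norm(a-b)); rl=(a+b)/2; y=(rl-mo)[:2]; print("dist",np.linalg.norm(y)); y/=np.linalg.norm(y); print("feeder yaw of y",np.degrees(np.arctan2(y[1],y[0])), "from rails x", (a-b)[:2]/np.linalg.norm(a-b))
print("collar R",[np.linalg.norm((f(235+s*60,230,.112)-mo)[:2]) for s in(1,-1)])
for p in[(119,240),(144,178),(138,262),(133,212)]: print("handle",p,f(*p,.16)-mo, (f(*p,.16)-mo)[:2]@y)
# ring top faces: mid-height z at panel mid: 62mm + 24 normal *.848
pa=f(599,215,.062+.024*.848); da=f(716,192,.062+.024*.848); print("rings",pa,da,np.linalg.norm(pa-da))
E
python3 m.py
```

```text
mouth [0.48841162 0.14469559 0.112     ] red [0.56041095 0.3053835  0.101     ] [0.47320097 0.32105782 0.101     ] 0.0886073638399736
dist 0.1709003788786288
feeder yaw of y 80.43621104871087 from rails x [ 0.98422949 -0.1768963 ]
collar R [np.float64(0.060338574161463), np.float64(0.060188655000621795)]
handle (119, 240) [-0.0177583   0.10541402  0.048     ] 0.10099842878931303
handle (144, 178) [0.04305871 0.08329733 0.048     ] 0.08929361508689966
handle (138, 262) [-0.03922416  0.08666367  0.048     ] 0.07894223697154455
handle (133, 212) [0.00952152 0.09288864 0.048     ] 0.09317956118954153
rings [ 0.50706617 -0.23145188  0.082352  ] [ 0.53089924 -0.35657553  0.082352  ] 0.1273732463094981
```

send_rows(rows=[0, 0, 0, 0, 0, -0.1, 0.5, 0, 0, 0, 0, 0, -0.1, 0.5, 0, 0, 0, 0, 0, -0.095, 0.5, -30, -18, 0, 0, 0, 0, 0.5, -30, -18, 0, 0, 0, 0, 0.5, -30, -18, 0, 0, 0, 0, 0.5, -30, -18, 0, 0, 0, 0, 0.5, -30, -18, 0, 0, 0, 0, 0.5, -30, -18, 0, 0, 0, 0, 0.5, -30, -18, 0, 0, 0, 0, 0.5, -30, -18, 0, 0, 0, 0, 0.5, -30, -18, 0, 0, 0, 0, 0.5, -30, -18, 0, 0, 0, 0, 0.5, 0, 0, 0, 0, 0, 0, 0.5, 0, 0, 0, 0, 0, 0, 0.5])

```text
time: 1.65
tool_pos: [0.5004, 0.2411, 0.2448]
tool_rot: [-0.001, 0.085, 0.996, -0.0]
ft_force: [-0.4, 0.6, 0.4]
opening: 0.0428
grasp_force: 0.0
```

```bash
cat >> h.py <<'E'
def wrist(name):
    from bench import optics,monitor
    import pickle
    s=monitor.state(); d=optics.get_image("wrist"); pickle.dump((s,d),open(f"{name}.pkl","wb"))
    cv2.imwrite(f"pics/{name}.png",d["color"]); T=Rq(s["tool_rot"]).as_matrix(); p=s["tool_pos"]
    print("t",s["time"],"p",p.round(4),"open",s["opening"]); print(T.round(3)); return s,d,p,T
E
python3 - <<'E'
from h import *
s,d,p,T=wrist("w1")
c,_=ray(d,(256,192)); print("cam in tool",T.T@(c-p)); 
o=s["opening"]/2
for z in(0,.005,.014): print(z,proj(d,[p+T@[0,o,z],p+T@[0,-o,z]]).round(0).tolist())
y=np.array([.1685,.9857,0]);mo=np.array([.4885,.1447,0])
print("handle",proj(d,[mo+y*.094+[0,0,.16]]),"mouth",proj(d,[mo+[0,0,.112]]))
E
```

```text
t 1.65 p [0.5004 0.2411 0.2448] open 0.04280188442387848
[[-0.985  0.17  -0.001]
 [ 0.17   0.985 -0.   ]
 [ 0.001 -0.    -1.   ]]
cam in tool [ 7.05551314e-02  1.37718129e-05 -1.29316543e-01]
0 [[305.0, 258.0], [211.0, 258.0]]
0.005 [[304.0, 253.0], [212.0, 253.0]]
0.014 [[301.0, 244.0], [215.0, 244.0]]
handle [[253.9395229  205.75088129]] mouth [[146.04798023 187.25090941]]
```

View pics/w1.png

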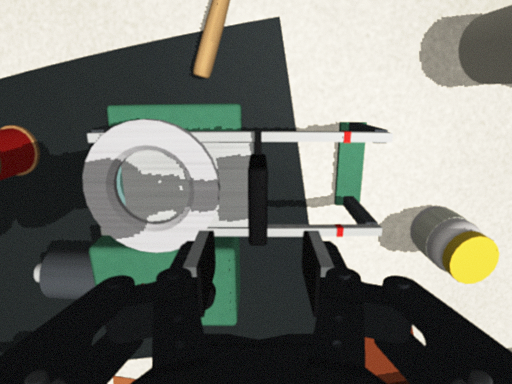

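The wrist view shows the handle top at (258,200), spanning v 155–245. The collar centre is near (151,186), the red marks are at (347,137) and (340,231), and the fingertips are at v≈232.

```bash
python3 - <<'E'
import pickle;from h import *
s,d=pickle.load(open("w1.pkl","rb"));p=s["tool_pos"];T=Rq(s["tool_rot"]).as_matrix();o=s["opening"]/2
mo=hit(d,(151,185.5),.112);a=hit(d,(347,137),.101);b=hit(d,(340,231),.101)
h1,h2=hit(d,(258,156),.16),hit(d,(258,244),.16)
y=((a+b)/2-mo)[:2];print(mo,a,b,np.linalg.norm(a-b),"dist",np.linalg.norm(y));y/=np.linalg.norm(y);print("y",y,np.degrees(np.arctan2(y[1],y[0])))
print("handle",h1,h2,np.linalg.norm(h1-h2),"along",((h1+h2)/2-mo)[:2]@y, "tool dxyz",T.T@((h1+h2)/2-p))
for z in(-.01,-.005,0,.005,.014): print(z,proj(d,[p+T@[.011,o,z],p+T@[.011,-o,z],p+T@[-.011,o,z]]).round(0).tolist())
E
```

```text
[0.48771543 0.14942055 0.112     ] [0.47657172 0.32261522 0.101     ] [0.56282341 0.3079898  0.101     ] 0.08748289394315759 dist 0.16893691655221618
y [0.18931409 0.98191658] 79.08724219184032
handle [0.46955172 0.24625308 0.16      ] [0.53432351 0.23514095 0.16      ] 0.06571807205404058 along 0.09231833762071892 tool dxyz [-0.0016957  -0.00010966  0.08478745]
-0.01 [[310.0, 246.0], [206.0, 246.0], [307.0, 292.0]]
-0.005 [[308.0, 241.0], [208.0, 241.0], [306.0, 285.0]]
0 [[306.0, 236.0], [210.0, 236.0], [304.0, 279.0]]
0.005 [[305.0, 231.0], [211.0, 231.0], [303.0, 273.0]]
0.014 [[302.0, 224.0], [214.0, 224.0], [300.0, 264.0]]
```

send_rows(rows=[-2, 0, 30, 0, 0, 0, 0.5, 0, 0, 30, 0, 0, 0, 0.5, 0, 0, 30, 0, 0, 0, 0.5, 0, 0, 18, 0, 0, 0, 0.5, 0, 0, 0, 0, 0, 0, 0.5, 0, 0, 0, 0, 0, 0, 0, 0, 0, 0, 0, 0, 0, 0, 0, 0, 0, 0, 0, 0, 0, 0, 0, 0, 0, 0, 0, 0, 0, 0, 0, 0, 0, 0, 0, 0, 0, 0, 0, 0, 0, 0, 0, 0, 0, 0, 0, 0, 0])

```text
time: 2.9
tool_pos: [0.5026, 0.2415, 0.1388]
tool_rot: [0.001, 0.084, 0.996, 0.0]
ft_force: [-3.4, -1.0, 6.5]
opening: 0.0137
grasp_force: 60.0
```

send_rows(rows=[0, 8, 0, 0, 0, 0, 0, 0, 8, 0, 0, 0, 0, 0, 0, 8, 0, 0, 0, 0, 0, 0, 8, 0, 0, 0, 0, 0, 0, 8, 0, 0, 0, 0, 0, 0, 8, 0, 0, 0, 0, 0, 0, 8, 0, 0, 0, 0, 0, 0, 8, 0, 0, 0, 0, 0, 0, 8, 0, 0, 0, 0, 0, 0, 4, 0, 0, 0, 0, 0, 0, 0, 0, 0, 0, 0, 0, 0, 0, 0, 0, 0, 0, 0, 0, 0, 0, 0, 0, 0, 0])

```text
time: 4.2
tool_pos: [0.5154, 0.3157, 0.1388]
tool_rot: [0.001, 0.085, 0.996, -0.0]
ft_force: [-3.3, -3.2, 6.4]
opening: 0.0133
grasp_force: 60.0
```

send_rows(rows=[0, 0, 0, 0, 0, 0, 0.5, 0, 0, 0, 0, 0, 0, 0.5, 0, 0, 0, 0, 0, 0, 0.5, 0, 0, 0, 0, 0, 0, 0.5, 0, 0, -30, 0, 0, 0, 0.5, 0, 0, -40, 0, 0, 0, 0.5, 0, 0, -40, 0, 0, 0, 0.5, -20, -40, 0, 0, 0, 0, 0.5, 0, -40, 0, 0, 0, 0, 0.5, 0, 0, 0, 0, 0, 0, 0.5, 0, 0, 0, 0, 0, 0, 0.5])

```text
time: 5.3
tool_pos: [0.5214, 0.2335, 0.2475]
tool_rot: [0.0, 0.085, 0.996, 0.0]
ft_force: [0.8, 1.1, -0.2]
opening: 0.043
grasp_force: 0.0
```

```bash
python3 - <<'E'
from h import *
s,d,p,T=wrist("w2")
E
```

```text
t 5.3 p [0.5214 0.2335 0.2475] open 0.04297167174419106
[[-0.986  0.17   0.   ]
 [ 0.17   0.986  0.001]
 [ 0.     0.001 -1.   ]]
```

View pics/w2.png

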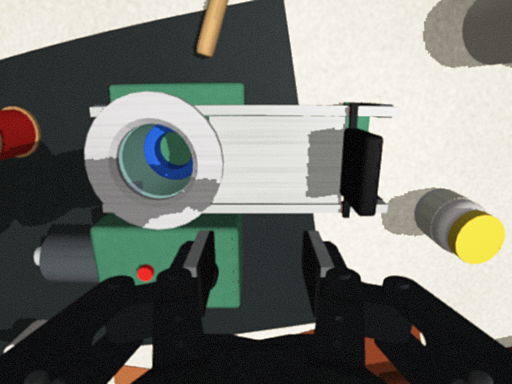

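The shutter is open and the blue ring is visible in the bore at (170,152). The handle covers the red marks, with its far top edge near (380,172). The collar centre is at (154.5,160.5).

```bash
python3 - <<'E'
import pickle;from h import *
s,d=pickle.load(open("w2.pkl","rb"))
mo=hit(d,(154.5,160.5),.112);e=hit(d,(380,172),.16);y=np.array([.1736,.985])
print(mo,e,(e-mo)[:2]@y-.007-.085)
# crude bore check: mouth hole circle; stand plan
st=lambda yaw:np.array([np.cos(yaw),np.sin(yaw),0])
E
```

```text
[0.48855063 0.14964915 0.112     ] [0.51672173 0.32177574 0.16      ] 0.08243520023992144
```

send_rows(rows=[0, 0, 0, 0, 0, -0.12, 1, 0, 0, 0, 0, 0, -0.12, 1, 0, 0, 0, 0, 0, -0.12, 1, 11, -39, 0, 0, 0, 0, 1, 11, -39, 0, 0, 0, 0, 1, 11, -39, 0, 0, 0, 0, 1, 11, -39, 0, 0, 0, 0, 1, 11, -39, 0, 0, 0, 0, 1, 11, -39, 0, 0, 0, 0, 1, 11, -39, 0, 0, 0, 0, 1, 11, -39, 0, 0, 0, 0, 1, 11, -39, 0, 0, 0, 0, 1, 11, -39, 0, 0, 0, 0, 1, 11, -39, 0, 0, 0, 0, 1, 11, -39, 0, 0, 0, 0, 1, 11, -39, 0, 0, 0, 0, 1, 11, -39, 0, 0, 0, 0, 1, 11, -35, 0, 0, 0, 0, 1])

```text
time: 7.15
tool_pos: [0.4709, -0.3691, 0.2469]
tool_rot: [0.0, -0.096, 0.995, -0.0]
ft_force: [0.4, 0.1, -0.7]
opening: 0.085
grasp_force: 0.0
```

send_rows(rows=[0, 0, 15, 0, -0.14, 0, 1, 0, 0, 15, 0, -0.14, 0, 1, 0, 0, 15, 0, -0.14, 0, 1, 0, 0, 10, 0, -0.138, 0, 1, 0, 0, 0, 0, 0, 0, 1, 0, 0, 0, 0, 0, 0, 1])

```text
time: 7.75
tool_pos: [0.48, -0.3655, 0.1936]
tool_rot: [0.273, -0.092, 0.957, 0.027]
ft_force: [0.3, -0.2, 0.3]
opening: 0.0857
grasp_force: 0.0
```

```bash
python3 - <<'E'
from h import *
s,d,p,T=wrist("w3"); print(s["joints"].round(2))
Z=T[:,2]; o=s["opening"]/2
for q in [(.531,-.3566,.0824),(.507,-.2315,.0824)]: print(proj(d,[q]), T.T@(np.array(q)-p))
for z in(-.005,0,.005,.014): print(z,proj(d,[p+T@[.011,o,z],p+T@[.011,-o,z],p+T@[-.011,o,z]]).round(0).tolist())
E
```

```text
t 7.75 p [ 0.48   -0.3655  0.1936] open 0.08573123204006732
[[-0.834 -0.19   0.518]
 [-0.161  0.982  0.101]
 [-0.528  0.001 -0.849]]
[-0.89  0.25 -0.44  0.6   0.48 -1.01]
[[256.95853358 167.62862219]] [ 0.01472496 -0.00108373  0.12174649]
[[411.94672628 168.21446707]] [0.0146095  0.12629731 0.12200691]
-0.005 [[358.0, 240.0], [159.0, 240.0], [353.0, 285.0]]
0 [[355.0, 235.0], [162.0, 235.0], [350.0, 279.0]]
0.005 [[352.0, 231.0], [165.0, 231.0], [348.0, 273.0]]
0.014 [[347.0, 223.0], [170.0, 223.0], [343.0, 264.0]]
```

View pics/w3.png

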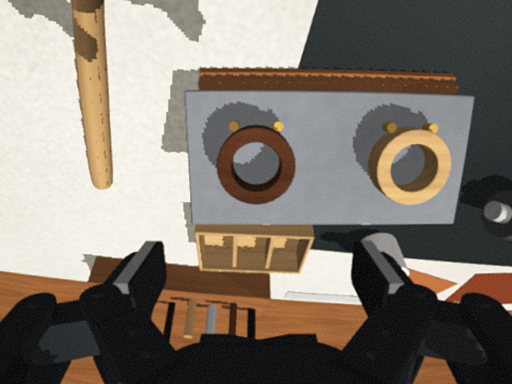

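The wrist view shows the dark ring's top face centred at (256,165) and the pale ring's at (412,166), both within 3 px of prediction. The pins are at v≈127 and the open fingertips at v≈242.

send_rows(rows=[16, -2, 0, 0, 0, 0, 1, 0, 0, 30, 0, 0, 0, 1, 0, 0, 30, 0, 0, 0, 1, 0, 0, 30, 0, 0, 0, 1, 0, 0, 0, 0, 0, 0, 1, 0, 0, 0, 0, 0, 0, 1])

```text
time: 8.4
tool_pos: [0.5145, -0.3614, 0.1093]
tool_rot: [0.274, -0.093, 0.957, 0.026]
ft_force: [-0.5, 0.3, 1.2]
opening: 0.0853
grasp_force: 0.0
```

```bash
python3 - <<'E'
from h import *
s,d,p,T=wrist("w4")
s0,d0=__import__("pickle").load(open("w3.pkl","rb"));p0=s0["tool_pos"];T0=Rq(s0["tool_rot"]).as_matrix()
tgt=p0+T0@[.0,.0,.0]
print("moved",T.T@(p-p0))
# ring centre as seen in w3 at depth .123 along tool z
c,v=ray(d0,(256,165)); n=T0[:,2]; t=(.123+n@(p0-c))/(n@v); r=c+v*t; print("ring top",r,"in tool now",T.T@(r-p),"proj",proj(d,[r]))
E
```

```text
t 8.4 p [ 0.5145 -0.3614  0.1093] open 0.08529349064059878
[[-0.833 -0.191  0.519]
 [-0.163  0.981  0.101]
 [-0.529 -0.    -0.849]]
moved [ 0.01526274 -0.00256574  0.08986079]
ring top [ 0.53022068 -0.35753912  0.08033723] in tool now [0.00154647 0.00080943 0.03311428] proj [[259.87967788 226.10906418]]
```

View pics/w4.png

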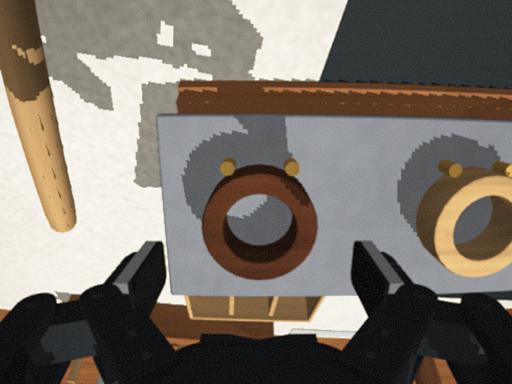

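The ring's top face now spans u 203–316 and v 165–278, so its centre is (259.5,221.5). I'll triangulate with the previous view.

```bash
python3 - <<'E'
import pickle;from h import *
A=np.zeros((3,3));b=np.zeros(3)
for n,uv in(("w3",(256,165)),("w4",(259.5,221.5))):
    s,d=pickle.load(open(n+".pkl","rb"));c,v=ray(d,uv);v/=np.linalg.norm(v);M=np.eye(3)-np.outer(v,v);A+=M;b+=M@c
r=np.linalg.solve(A,b);T=Rq(s["tool_rot"]).as_matrix();p=s["tool_pos"];print(r,T.T@(r-p))
for dz in(.027,.03,.033,.036):
  print(dz,[ (proj(d,[p+T@[x,.001+.032*np.cos(a),dz] for a in(0,np.pi)])[:,0].round(1).tolist(),proj(d,[p+T@[x+.032*q,.001,dz] for q in(-1,1)])[:,1].round(1).tolist()) for x in(.0015,.004)])
E
```

```text
[ 0.53991699 -0.35576676  0.07008774] [-0.00139666  0.00069468  0.04702601]
0.027 [([320.4, 200.2], [283.0, 171.9]), ([320.7, 199.9], [279.1, 167.1])]
0.03 [([319.4, 201.1], [280.1, 170.6]), ([319.6, 200.9], [276.2, 165.8])]
0.033 [([318.4, 202.0], [277.2, 169.3]), ([318.6, 201.8], [273.4, 164.6])]
0.036 [([317.4, 202.9], [274.4, 168.0]), ([317.6, 202.7], [270.7, 163.4])]
```

send_rows(rows=[1.5, 1, 20, 0, 0, 0, 1, 0, 0, 20, 0, 0, 0, 1, 0, 0, 0, 0, 0, 0, 1, 0, 0, 0, 0, 0, 0, 0, 0, 0, 0, 0, 0, 0, 0, 0, 0, 0, 0, 0, 0, 0, 0, 0, 0, 0, 0, 0, 0, 0, 0, 0, 0, 0, 0, 0])

```text
time: 9.25
tool_pos: [0.533, -0.3575, 0.0767]
tool_rot: [0.275, -0.092, 0.957, 0.025]
ft_force: [-4.4, 0.2, 5.7]
opening: 0.0617
grasp_force: 63.8
```

```bash
python3 - <<'E'
from h import *
s,d,p,T=wrist("w5")
E
```

```text
t 9.25 p [ 0.533  -0.3575  0.0767] open 0.06172240101131867
[[-0.832 -0.189  0.522]
 [-0.161  0.982  0.099]
 [-0.531 -0.002 -0.847]]
```

View pics/w5.png

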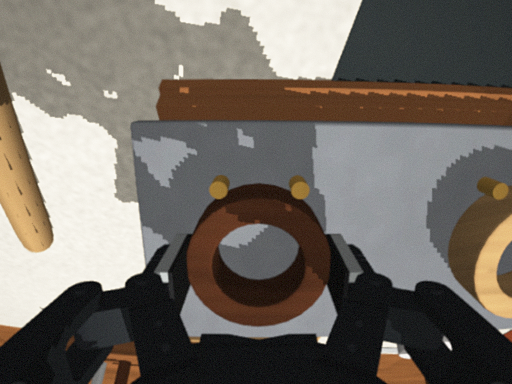

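The ring is gripped, centred at about u=258 between the pads, with an opening of 0.0617. Now I lift, level and carry it.

send_rows(rows=[0, 0, -10, 0, 0, 0, 0, 0, 0, -20, 0, 0, 0, 0, 0, 0, -20, 0, 0, 0, 0, 0, 0, -20, 0, 0, 0, 0, 0, 0, 0, 0, 0.14, 0, 0, 0, 0, 0, 0, 0.14, 0, 0, 0, 0, 0, 0, 0.14, 0, 0, 0, 0, 0, 0, 0.138, 0, 0, 0, 0, -30, 0, 0, 0, 0, 0, 0, -30, 0, 0, 0, 0, 0, 0, -15, 0, 0, 0, 0, 0, 0, 0, 0, 0, 0, 0, 0, 0, 0, 0, 0, 0, 0])

```text
time: 10.6
tool_pos: [0.4964, -0.3638, 0.2094]
tool_rot: [0.0, -0.095, 0.995, -0.0]
ft_force: [-0.2, -0.5, -0.8]
opening: 0.0616
grasp_force: 65.8
```

send_rows(rows=[-8, 36, 0, 0, 0, 0, 0, -8, 36, 0, 0, 0, 0, 0, -8, 36, 0, 0, 0, 0, 0, -8, 36, 0, 0, 0, 0, 0, -8, 36, 0, 0, 0, 0, 0, -8, 36, 0, 0, 0, 0, 0, -8, 36, 0, 0, 0, 0, 0, -8, 36, 0, 0, 0, 0, 0, -8, 36, 0, 0, 0, 0, 0, -8, 36, 0, 0, 0, 0, 0, -8, 36, 0, 0, 0, 0, 0, -4, 36, 0, 0, 0, 0, 0, 0, 36, 0, 0, 0, 0, 0, 0, 24, 0, 0, 0, 0, 0, 0, 12, 0, 0, 0, 0, 0, 0, 0, 0, 0, 0, 0, 0, 0, 0, 0, 0, 0, 0, 0])

```text
time: 12.3
tool_pos: [0.4909, 0.1479, 0.2082]
tool_rot: [-0.0, -0.095, 0.995, -0.0]
ft_force: [-0.4, -0.2, -1.0]
opening: 0.0619
grasp_force: 65.8
```

```bash
python3 - <<'E'
from h import *
s,d,p,T=wrist("w6"); print(s["ft_force"],proj(d,[(.4885,.147,.112),(.4885,.1495,.112),(.4885,.1447,.112)]),T.T@(np.array([.4885,.147,.112])-p))
for z in (-.0047,.0193): print(proj(d,[p+T@[0.032*np.cos(a),.032*np.sin(a),z] for a in (0,np.pi/2,np.pi,-np.pi/2)]).round(1).tolist())
E
```

```text
t 12.3 p [0.4909 0.1479 0.2082] open 0.061876568764957174
[[-0.982 -0.19  -0.001]
 [-0.19   0.982 -0.001]
 [ 0.001 -0.001 -1.   ]]
[-0.43007571 -0.24048349 -0.98471569] [[258.00811598 191.59791555]
 [261.32623563 192.21513591]
 [254.95218431 191.02941262]] [ 0.00245977 -0.0003075   0.09624946]
[[258.7, 193.8], [331.1, 263.1], [258.5, 323.1], [186.1, 263.0]]
[[258.6, 179.1], [321.0, 239.6], [258.5, 293.3], [196.1, 239.6]]
```

View pics/w6.png

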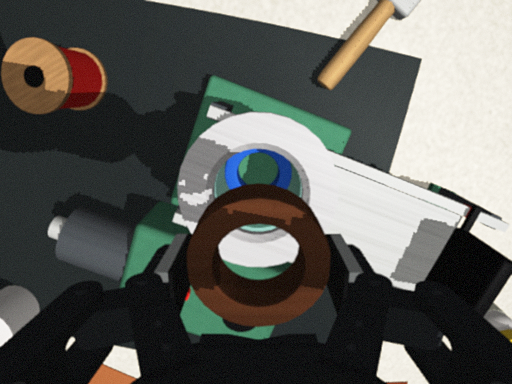

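The wrist view shows the held dark ring spanning u 187–331 with its lower edge at v≈324. Behind it, the collar's left edge is at u≈178 and its top at v≈112. I'll fit both edges numerically.

```bash
cat > fit.py <<'E'
import pickle,sys;from h import *
from scipy.optimize import least_squares
from scipy.ndimage import map_coordinates
def edge(g,d,P0,axes,R0,angs,sgn,band=.008):
    """points of strongest radial gradient (sgn: +1 dark->bright outward) around a 3D circle"""
    out=[]
    for a in angs:
        r=np.arange(R0-band,R0+band,.0004)
        q=proj(d,[P0+axes@[np.cos(a)*x,np.sin(a)*x,0] for x in r])
        v=map_coordinates(g,[q[:,1],q[:,0]],order=1); dv=np.gradient(cv2.GaussianBlur(v.reshape(1,-1),(0,0),2).ravel())*sgn
        i=dv.argmax()
        if dv[i]>1.5: out.append([np.cos(a)*r[i],np.sin(a)*r[i]])
    return np.array(out)
def circ(pts,R=None):
    f=lambda x:np.hypot(pts[:,0]-x[0],pts[:,1]-x[1])-(R if R else x[2])
    s=least_squares(f,[0,0]+([] if R else [.05]),loss="soft_l1",f_scale=.0005);return s.x,np.median(abs(f(s.x)))
def load(n):
    s,d=pickle.load(open(n+".pkl","rb"));return s,d,s["tool_pos"],Rq(s["tool_rot"]).as_matrix(),d["color"].astype(float)
E
python3 - <<'E'
from fit import *
s,d,p,T,c=load("w6"); g=c.mean(2); deg=np.radians
P=np.array([.4885,.147,.112]); ax=T*[1,1,1]
A=deg(np.arange(-110,60,3))  # tool x = image up, tool y = image right
for rng in((-110,20),(-80,30),(-110,-20)):
    e=edge(g,d,P,ax,.06,deg(np.arange(*rng,3)),-1); print("collar (tool x,y off from guess)",len(e),circ(e,.06),circ(e))
for z,nm in((-.0047,"top"),):
    Q=p+T@[0,0,z]
    e=edge(c[:,:,2],d,Q,ax,.020,deg(np.arange(0,360,5)),1,.006); print(nm,"inner",len(e),circ(e,.02),circ(e))
    e=edge(c[:,:,2]-c[:,:,0],d,Q,ax,.032,deg(np.arange(120,240,3)),-1,.006); print(nm,"outer low",len(e),circ(e,.032),circ(e))
    e=edge(c[:,:,2]-c[:,:,0],d,p+T@[0,0,.0193],ax,.032,deg(np.arange(-40,41,3)),-1,.006); print("bottom far",len(e),circ(e,.032),circ(e))
E
```

```text
collar (tool x,y off from guess) 43 (array([-0.00224045, -0.00026275]), np.float64(0.00016476094488546145)) (array([-0.00170889, -0.00066451,  0.05942694]), np.float64(0.0001509721922266713))
collar (tool x,y off from guess) 37 (array([-0.0022884 , -0.00039385]), np.float64(0.00012487098841478667)) (array([-0.0017437 , -0.00064787,  0.05947965]), np.float64(0.00010094737299298079))
collar (tool x,y off from guess) 29 (array([-0.00199741, -0.00011182]), np.float64(0.00017704254507182327)) (array([-0.00234805,  0.00053982,  0.06069414]), np.float64(0.00020261855645951204))
top inner 59 (array([-2.18714303e-03,  4.81581434e-05]), np.float64(0.0006166105644221688)) (array([-1.62639220e-04,  3.52005490e-05,  2.18074056e-02]), np.float64(0.0005858718220133514))
top outer low 40 (array([-0.00174697, -0.00017253]), np.float64(0.00013508564542314208)) (array([-0.00204485, -0.00016295,  0.03174949]), np.float64(0.00015222764662482444))
bottom far 27 (array([-0.00204255, -0.00014519]), np.float64(5.618311253774433e-05)) (array([-0.00294524, -0.0001368 ,  0.0328447 ]), np.float64(8.638466576636056e-05))
```

send_rows(rows=[2, -0.5, 20, 0, 0, 0, 0, 0, 0, 20, 0, 0, 0, 0, 0, 0, 20, 0, 0, 0, 0, 0, 0, 10, 0, 0, 0, 0, 0, 0, 0, 0, 0, 0, 0, 0, 0, 0, 0, 0, 0, 0])

```text
time: 12.95
tool_pos: [0.4898, 0.1474, 0.1392]
tool_rot: [0.0, -0.095, 0.995, -0.0]
ft_force: [-0.4, 0.1, -1.0]
opening: 0.0618
grasp_force: 65.8
```

```bash
cat > chk.py <<'E'
from fit import *
import sys
n=sys.argv[1]; M=np.array([.4907,.147,.112]); wrist(n)
s,d,p,T,c=load(n); g=c.mean(2); deg=np.radians; print(s["ft_force"].round(1), "M in tool",(T.T@(M-p)*1e3).round(1))
for rng in((-110,20),(-80,30)):
    e=edge(g,d,M,T,.06,deg(np.arange(*rng,3)),-1); print("collar off mm",len(e),(circ(e,.06)[0]*1e3).round(2),(circ(e)[0]*1e3).round(2))
rb=(c[:,:,2]-c[:,:,0])
for z,r in((-.0047,(120,240)),(.0193,(-40,41))):
    e=edge(rb,d,p+T@[-.002,0,z],T,.032,deg(np.arange(*r,3)),-1,.006); print("ring off from tool(-2,0)",z,len(e),(circ(e,.032)[0]*1e3).round(2) if len(e)>5 else "")
E
python3 chk.py w7
```

```text
t 12.95 p [0.4898 0.1474 0.1392] open 0.06178804012173844
[[-0.982 -0.189  0.   ]
 [-0.189  0.982  0.   ]
 [-0.    -0.    -1.   ]]
[-0.4  0.1 -1. ] M in tool [-0.8 -0.6 27.2]
collar off mm 44 [-0.45 -0.15] [-0.95  0.29 60.56]
collar off mm 37 [-0.37  0.  ] [-3.000e-01 -3.000e-02  5.993e+01]
ring off from tool(-2,0) -0.0047 40 [ 0.45 -0.25]
ring off from tool(-2,0) 0.0193 27 [0.11 0.  ]
```

send_rows(rows=[0.7, -0.5, 4, 0, 0, 0, 0, 0, 0, 4, 0, 0, 0, 0, 0, 0, 4, 0, 0, 0, 0, 0, 0, 3, 0, 0, 0, 0, 0, 0, 0, 0, 0, 0, 0, 0, 0, 0, 0, 0, 0, 0])

```text
time: 13.6
tool_pos: [0.4887, 0.1473, 0.1236]
tool_rot: [-0.0, -0.096, 0.995, -0.0]
ft_force: [0.1, -0.2, -0.2]
opening: 0.062
grasp_force: 65.8
```

```bash
python3 chk.py w8
```

```text
t 13.6 p [0.4887 0.1473 0.1236] open 0.06200536883988813
[[-0.982 -0.19  -0.   ]
 [-0.19   0.982 -0.   ]
 [ 0.    -0.    -1.   ]]
[ 0.1 -0.2 -0.2] M in tool [-1.9 -0.7 11.6]
collar off mm 43 [-0.34  0.04] [-2.000e-02 -2.200e-01  5.966e+01]
collar off mm 37 [-0.36  0.01] [ 1.000e-02 -1.600e-01  5.964e+01]
ring off from tool(-2,0) -0.0047 40 [ 0.65 -0.26]
ring off from tool(-2,0) 0.0193 27 [-0.42 -0.39]
```

send_rows(rows=[-0.3, -0.4, 2, 0, 0, 0, 0, 0, 0, 1.5, 0, 0, 0, 0, 0, 0, 0, 0, 0, 0, 0, 0, 0, 0, 0, 0, 0, 0])

```text
time: 14.05
tool_pos: [0.4893, 0.147, 0.1203]
tool_rot: [0.0, -0.095, 0.995, 0.0]
ft_force: [-0.1, -0.3, -0.5]
opening: 0.062
grasp_force: 66.4
```

send_rows(rows=[0, 0, 0, 0, 0, 0, 1, 0, 0, 0, 0, 0, 0, 1, 0, 0, 0, 0, 0, 0, 1, 0, 0, 0, 0, 0, 0, 1, 0, 0, -10, 0, 0, 0, 1, 0, 0, -30, 0, 0, 0, 1, 0, 0, -30, 0, 0, 0, 1, 0, 0, -20, 0, 0, 0, 1, 0, 0, 0, 0, 0, 0, 1, 0, 0, 0, 0, 0, 0, 1])

```text
time: 15.05
tool_pos: [0.4894, 0.147, 0.2108]
tool_rot: [0.001, -0.095, 0.995, 0.0]
ft_force: [0.0, 0.2, -0.8]
opening: 0.0854
grasp_force: 0.0
```

```bash
python3 - <<'E'
from fit import *
s,d,p,T=wrist("w9"); c=d["color"].astype(float); deg=np.radians
rb=c[:,:,2]-c[:,:,0]
# median colour along expected annulus (r=26) at top-face heights of dark (z=.068) and blue (.044); also 12mm-wide hole
for z in(.044,.068,.112):
    q=proj(d,[[.491+.026*np.cos(a),.147+.026*np.sin(a),z] for a in deg(np.arange(0,360,30))]); print(z,[d["color"][int(round(v)),int(round(u))].tolist() for u,v in q])
for z in (.068,):
  for R0,sg,ch in((.02,1,rb),):
    e=edge(ch,d,np.array([.4907,.147,z]),T,R0,deg(np.arange(0,360,6)),sg,.006); print(len(e),circ(e,R0),circ(e))
E
```

```text
t 15.05 p [0.4894 0.147  0.2108] open 0.08539823091790547
[[-0.982 -0.19   0.001]
 [-0.19   0.982  0.   ]
 [-0.001  0.    -1.   ]]
0.044 [[19, 24, 38], [18, 27, 49], [13, 21, 43], [21, 34, 56], [27, 38, 59], [44, 51, 69], [183, 182, 185], [186, 186, 188], [34, 55, 100], [25, 37, 57], [30, 49, 86], [26, 46, 85]]
0.068 [[20, 36, 60], [16, 24, 45], [17, 29, 49], [19, 31, 47], [22, 25, 53], [22, 37, 57], [33, 55, 98], [38, 60, 104], [22, 34, 61], [39, 59, 96], [34, 52, 94], [29, 47, 91]]
0.112 [[139, 154, 107], [140, 155, 108], [76, 86, 60], [76, 87, 58], [27, 33, 52], [24, 34, 54], [62, 81, 45], [116, 151, 82], [25, 48, 90], [62, 73, 83], [103, 110, 79], [113, 133, 87]]
60 (array([ 0.00147949, -0.00064836]), np.float64(0.00032214269519571445)) (array([ 0.00151848, -0.00064275,  0.01990751]), np.float64(0.0004325064379554974))
```

The dark ring reads brown all round at z=0.068, and its hole fits a 19.9 mm radius there, so it lies flat on the blue ring. On to the pale ring.

send_rows(rows=[10, -37, 0, 0, 0, 0, 1, 10, -37, 0, 0, 0, 0, 1, 10, -37, 0, 0, 0, 0, 1, 10, -37, 0, 0, 0, 0, 1, 10, -37, 0, 0, 0, 0, 1, 10, -37, 0, 0, 0, 0, 1, 10, -37, 0, 0, 0, 0, 1, 10, -37, 0, 0, 0, 0, 1, 10, -37, 0, 0, 0, 0, 1, 10, -41, 0, 0, 0, 0, 1, 0, 0, 0, 0, -0.14, 0, 1, 0, 0, 0, 0, -0.14, 0, 1, 0, 0, 0, 0, -0.14, 0, 1, 0, 0, 0, 0, -0.138, 0, 1, 15, 0, 25, 0, 0, 0, 1, 15, 0, 25, 0, 0, 0, 1, 0, 0, 0, 0, 0, 0, 1, 0, 0, 0, 0, 0, 0, 1])

```text
time: 16.9
tool_pos: [0.4623, -0.2382, 0.1509]
tool_rot: [0.273, -0.091, 0.957, 0.028]
ft_force: [0.0, -0.3, 0.4]
opening: 0.0852
grasp_force: 0.0
```

```bash
python3 - <<'E'
from fit import *
s,d,p,T=wrist("w10"); c=d["color"].astype(float); deg=np.radians
s3,d3,p3,T3,c3=load("w3"); s5,_,p5,T5,_=load("w5")
# prediction: dark ring top at grip, tool (-1.9,0,-4.7)
D=p5+T5@[-.0019,0,-.0047]; print("dark top",D)
r3=c3[:,:,2]-c3[:,:,0]
def f(ch,d,Q,T,R0=.032,a=(120,240),sg=-1):
    e=edge(ch,d,Q,T,R0,deg(np.arange(*a,3)),sg,.008); return len(e),(circ(e,R0)[0]*1e3).round(2),(circ(e)[0]*1e3).round(2)
G=D+.130*T5[:,1]
print("dark w3",f(r3,d3,D,T3),"pale w3",f(r3,d3,G,T3))
rb=c[:,:,2]-c[:,:,0]
print("pale w10",f(rb,d,G,T),f(rb,d,G,T,a=(100,260)),"inner",f(rb,d,G,T,.02,(0,360),1),"in tool mm",T.T@(G-p)*1e3)
E
```

```text
t 16.9 p [ 0.4623 -0.2382  0.1509] open 0.0851809877164926
[[-0.834 -0.19   0.518]
 [-0.16   0.982  0.103]
 [-0.528  0.003 -0.849]]
dark top [ 0.53209339 -0.35761041  0.08171186]
dark w3 (40, array([1.51, 0.17]), array([ 1.03,  0.18, 31.58])) pale w3 (40, array([0.38, 0.83]), array([ 0.39,  0.83, 32.01]))
pale w10 (40, array([0.06, 0.1 ]), array([-0.71,  0.12, 31.33])) (54, array([0.1 , 0.17]), array([-0.35,  0.17, 31.64])) inner (120, array([-0.18,  0.29]), array([-0.17,  0.26, 20.15])) in tool mm [-2.37179719 -0.69269094 83.22905033]
```

send_rows(rows=[-2.3, -0.5, 25, 0, 0, 0, 1, 0, 0, 25, 0, 0, 0, 1, 0, 0, 20, 0, 0, 0, 1, 0, 0, 12, 0, 0, 0, 1, 0, 0, 7, 0, 0, 0, 1, 0, 0, 0, 0, 0, 0, 1, 0, 0, 0, 0, 0, 0, 0, 0, 0, 0, 0, 0, 0, 0, 0, 0, 0, 0, 0, 0, 0, 0, 0, 0, 0, 0, 0, 0, 0, 0, 0, 0, 0, 0, 0])

```text
time: 18.05
tool_pos: [0.5114, -0.2297, 0.0794]
tool_rot: [0.275, -0.092, 0.957, 0.027]
ft_force: [-4.7, 2.5, 8.7]
opening: 0.0617
grasp_force: 62.7
```

```bash
python3 - <<'E'
from fit import *
s,d,p,T=wrist("w11"); s9,_,p9,T9,_=load("w10")
G=np.array(p9)+T9@(np.array([-2.37,-.69,83.2])/1e3); print("ring top in tool",T.T@(G-p)*1e3)
E
```

```text
t 18.05 p [ 0.5114 -0.2297  0.0794] open 0.06173363345615644
[[-0.832 -0.191  0.522]
 [-0.161  0.982  0.102]
 [-0.532  0.001 -0.847]]
ring top in tool [ 2.13296373  0.46884287 -3.85583449]
```

send_rows(rows=[0, 0, -10, 0, 0, 0, 0, 0, 0, -20, 0, 0, 0, 0, 0, 0, -20, 0, 0, 0, 0, 0, 0, -20, 0, 0, 0, 0, 0, 0, 0, 0, 0.14, 0, 0, 0, 0, 0, 0, 0.14, 0, 0, 0, 0, 0, 0, 0.14, 0, 0, 0, 0, 0, 0, 0.138, 0, 0, 0, 0, -30, 0, 0, 0, 0, 0, 0, -30, 0, 0, 0, 0, 0, 0, -12, 0, 0, 0, 0, 0, 0, 0, 0, 0, 0, 0, 0, 0, 0, 0, 0, 0, 0])

```text
time: 19.4
tool_pos: [0.4742, -0.2373, 0.2088]
tool_rot: [-0.0, -0.095, 0.995, 0.0]
ft_force: [0.3, -0.3, -0.5]
opening: 0.0621
grasp_force: 65.8
```

send_rows(rows=[-8, 34, 0, 0, 0, 0, 0, -8, 34, 0, 0, 0, 0, 0, -8, 34, 0, 0, 0, 0, 0, -8, 34, 0, 0, 0, 0, 0, -8, 34, 0, 0, 0, 0, 0, -8, 34, 0, 0, 0, 0, 0, -8, 34, 0, 0, 0, 0, 0, -8, 34, 0, 0, 0, 0, 0, -8, 34, 0, 0, 0, 0, 0, -8, 34, 0, 0, 0, 0, 0, -8, 20, 0, 0, 0, 0, 0, 0, 14, 0, 0, 0, 0, 0, 0, 0, 0, 0, 0, 0, 0, 0, 0, 0, 0, 0, 0, 0])

```text
time: 20.8
tool_pos: [0.4894, 0.1458, 0.2083]
tool_rot: [-0.001, -0.095, 0.995, -0.001]
ft_force: [-0.5, -0.1, 0.1]
opening: 0.0616
grasp_force: 65.8
```

```bash
sed -i 's/-.0047/-.0039/g; s/\.0193/.0201/g; s/T@\[-.002,0,z\]/T@[.001,0,z]/; s/tool(-2,0)/tool(1,0)/' chk.py; python3 chk.py w12
```

```text
t 20.8 p [0.4894 0.1458 0.2083] open 0.06162696060138467
[[-0.982 -0.19  -0.002]
 [-0.19   0.982 -0.001]
 [ 0.002 -0.001 -1.   ]]
[-0.5 -0.1  0.1] M in tool [-1.7  1.1 96.3]
collar off mm 44 [-0.23 -0.07] [-0.88  0.4  60.7 ]
collar off mm 37 [-0.15  0.03] [-0.25  0.08 60.1 ]
ring off from tool(1,0) -0.0039 40 [ 0.65 -0.17]
ring off from tool(1,0) 0.0201 27 [ 0.2 -0.7]
```

send_rows(rows=[-3.3, 1.4, 20, 0, 0, 0, 0, 0, 0, 20, 0, 0, 0, 0, 0, 0, 20, 0, 0, 0, 0, 0, 0, 9, 0, 0, 0, 0, 0, 0, 0, 0, 0, 0, 0, 0, 0, 0, 0, 0, 0, 0])

```text
time: 21.45
tool_pos: [0.4936, 0.1482, 0.1406]
tool_rot: [0.0, -0.095, 0.995, 0.0]
ft_force: [-0.2, -0.8, -0.9]
opening: 0.062
grasp_force: 65.8
```

```bash
python3 chk.py w13
```

```text
t 21.45 p [0.4936 0.1482 0.1406] open 0.06200812294662171
[[-0.982 -0.189  0.001]
 [-0.189  0.982  0.   ]
 [-0.001 -0.    -1.   ]]
[-0.2 -0.8 -0.9] M in tool [ 3.1 -0.6 28.6]
collar off mm 44 [-0.35 -0.08] [-0.57  0.11 60.24]
collar off mm 37 [-0.31  0.  ] [-0.09 -0.1  59.79]
ring off from tool(1,0) -0.0039 40 [ 0.97 -0.21]
ring off from tool(1,0) 0.0201 27 [-4.13 -0.72]
```

send_rows(rows=[1, -0.3, 4, 0, 0, 0, 0, 0, 0, 4, 0, 0, 0, 0, 0, 0, 4, 0, 0, 0, 0, 0, 0, 4, 0, 0, 0, 0, 0, 0, 0, 0, 0, 0, 0, 0, 0, 0, 0, 0, 0, 0])

```text
time: 22.1
tool_pos: [0.4922, 0.1482, 0.1238]
tool_rot: [-0.0, -0.096, 0.995, -0.0]
ft_force: [-0.9, 0.2, -0.5]
opening: 0.0618
grasp_force: 65.8
```

```bash
python3 chk.py w14
```

```text
t 22.1 p [0.4922 0.1482 0.1238] open 0.06179733394699866
[[-0.982 -0.19  -0.001]
 [-0.19   0.982 -0.   ]
 [ 0.001 -0.    -1.   ]]
[-0.9  0.2 -0.5] M in tool [ 1.7 -0.9 11.8]
collar off mm 44 [-0.35  0.03] [-0.15 -0.14 59.78]
collar off mm 37 [-0.35  0.05] [-1.400e-01 -5.000e-02  5.979e+01]
ring off from tool(1,0) -0.0039 40 [ 0.99 -0.21]
ring off from tool(1,0) 0.0201 27 [ 0.93 -0.68]
```

send_rows(rows=[-0.5, -0.4, 2, 0, 0, 0, 0, 0, 0, 2, 0, 0, 0, 0, 0, 0, 0, 0, 0, 0, 0, 0, 0, 0, 0, 0, 0, 0])

```text
time: 22.55
tool_pos: [0.4932, 0.148, 0.1203]
tool_rot: [0.0, -0.095, 0.995, 0.0]
ft_force: [0.1, -0.0, 1.5]
opening: 0.0619
grasp_force: 67.4
```

send_rows(rows=[0, 0, 0, 0, 0, 0, 1, 0, 0, 0, 0, 0, 0, 1, 0, 0, 0, 0, 0, 0, 1, 0, 0, 0, 0, 0, 0, 1, 0, 0, -10, 0, 0, 0, 1, 0, 0, -30, 0, 0, 0, 1, 0, 0, -30, 0, 0, 0, 1, 0, 0, -20, 0, 0, 0, 1, 0, 0, 0, 0, 0, 0, 1, 0, 0, 0, 0, 0, 0, 1])

```text
time: 23.55
tool_pos: [0.4932, 0.148, 0.2105]
tool_rot: [0.001, -0.095, 0.995, 0.0]
ft_force: [0.5, 1.1, -0.1]
opening: 0.0849
grasp_force: 0.0
```

```bash
python3 - <<'E'
from fit import *
s,d,p,T=wrist("w15"); c=d["color"].astype(float); rb=c[:,:,2]-c[:,:,0]
for z in(.068,.092,.1): 
    e=edge(rb,d,np.array([.4907,.147,z]),T,.02,np.radians(np.arange(0,360,6)),1,.006); print(z,len(e),circ(e,.02),circ(e))
E
```

```text
t 23.55 p [0.4932 0.148  0.2105] open 0.08490772735432872
[[-0.982 -0.19   0.001]
 [-0.19   0.982  0.   ]
 [-0.001  0.    -1.   ]]
0.068 60 (array([-0.00291772,  0.00043447]), np.float64(0.0013935393174923476)) (array([-0.00168508,  0.0005828 ,  0.01853806]), np.float64(0.0010884295972309367))
0.092 60 (array([ 0.00110603, -0.00125385]), np.float64(0.00013266585275981818)) (array([ 0.00108174, -0.00122092,  0.01987061]), np.float64(0.0001362884564758502))
0.1 60 (array([ 0.00359013, -0.00144387]), np.float64(0.0006730635550663451)) (array([ 0.00329477, -0.00127644,  0.0192708 ]), np.float64(0.0001414777627444016))
```

View pics/w15.png

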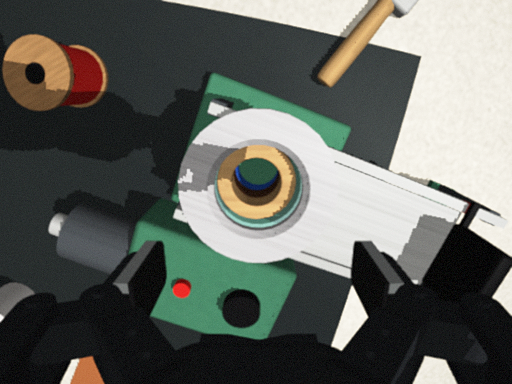

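The pale ring lies in the tube at (257,182) and fits exactly at z=0.092 with a 19.9 mm hole radius. The dark and blue rings are visible beneath it, and the arm touches nothing.

```bash
python3 -c "
from bench import bot
print(bot.job_done())"
```

```text
the job is handed in; nothing more can be done
None
```

I pulled the shutter open to about 0.082 m (the red line is at 0.085), dropped the dark ring and then the pale ring flat onto the blue one, and handed the job in at about 24 s; both rings measured level and at the right height, but the hand-in gave no pass/fail result.

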